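# Press a heat sink onto its chip with the locking forceps

### The arm

A 6-joint arm with a two-finger parallel gripper is mounted at the origin on the work surface. World frame = base frame: x ahead of the robot, y to its left, z up, the work surface at z = 0. Lengths are in m, angles in rad, forces in N, time in s.
With the tool pointing down it reaches from about 0.35 to 0.975 m from the base axis. Payload 4.9 kg.
Tool frame: the origin (TCP) lies on the front face of the gripper's body, between the roots of the fingers; the fingertips stand ctrl.finger_overhang ahead of it and the grasp point (between the pads) lies 54 mm ahead of it (ctrl.finger_overhang is the distance from the TCP to the fingertips, in m); z points along the fingers, y is the line along which they close (so a half turn about z gives the same grasp; the last joint's range is limited). The gripper opens to 85 mm and grips with 20 to 120 N. Pads are 22 mm wide; open, the fingers measure 114 mm over their backs; the gripper's body (76 mm by 85 mm) begins 54 mm behind the grasp point. The pads swing forward as they close: fully open they stand 13 mm farther back than shut.
Start: joints at [1.178, 0.053, 1.613, -0, 1.476, -0.119], TCP at [0.169, 0.602, 0.304] pointing down, gripper open.
Joint ranges: [-3.01, 3.01], [-1.01, 2.22], [0.06, 2.58], [-1.02, 4.17], [0.09, 2.62], [-3.14, 3.14]. Speed limits (rad/s): [2.57, 2.57, 3.14, 3.14, 3.14, 3.14].

### API

Orientations are given as a rotation vector (axis times angle).
In Python, from station import ctrl, vision gives the robot as it stands. The module is installed in compiled form; this text tells all that it offers.
- The arm moves only by the tool drive_tool, never from a script. Its argument "rows" is a list of rows, each a list of 2 entries, a list of its own where there are three numbers: the shift along the tool's x, y, z in m, then the turn about the tool's z in rad. A call has 1 to 10 rows; each row shifts and turns the commanded pose from where the row before left it, along the tool's axes as they then stand; what a row does not reach is not made up. A row lasts 1/10 s, in which the tool goes at most 50 mm and 8.59 degrees, less where a joint would pass 70% of its speed; a pose out of reach is approached as far as the arm can. A call with a gripper value outside its range is refused whole. "jaw" is the closure, from 0 (fully open) to 1 (shut), set as the call begins (left out, the last holds). The fingers move at their own pace and stop on an object; "grip_force" is the grip in N (left out, the last holds). Time passes only in rows, so rows that do not move let the fingers close. It gives the time, the measured TCP pose, the force, the opening and the grip force at its end, in the units of the state.
- ctrl.get_obs(): the state, without advancing time (a new reading comes with each control period).
- vision.get_image(name): name is "scene" or "side" or "wrist"; returns a dict with "image" (384x512x3 uint8, blue, green, red), "vertical_fov" (degrees; the focal length in pixels is half the picture's height over the tangent of half this angle, whatever the lens; pixels are square), "cx", "cy" (the principal point, pixels), "R" (3x3) and "t" (3): a world point X has camera coordinates R X + t. Camera axes: x right, y down, z forward; pixel columns grow to the right and rows downward; lengths in m; the calibration is good to about 2 mm. A picture is of the moment at which its call begins. There is no depth.
- ctrl.finish_job(): hands the job in; it is judged then, once.
The state is a dict: "t": time; "q": joint angles; "dq": joint speeds; "effort": joint torques, N m; "tool_pos": TCP position; "tool_rot": TCP orientation; "contact_force": force on the tool from outside, world axes, zero at the start; "wrist_torque": the same for the moment, N m; "opening": finger opening in m; "grip_force": force on a finger pad.
Only numpy, scipy, OpenCV 4.12 (cv2) and the standard library are available. Lean on these libraries where they do the work, as an engineer would, in place of code of your own. Each camera call takes 0.05 s, during which the arm holds its last target. There are 200 camera calls.

### The job

A heat sink has to be stuck to its chip: squeeze the handles of the orange locking forceps together until the ratchet catches, then let go and leave it locked, untouched, for about two seconds. Then press its round orange thumb pad down so that the ratchet lets go and the forceps spring open again. Leave the blue forceps locked as they are.

Things in the scene. Friction and masses are not known exactly. Their poses are not given: they have to be found in the camera images.
- orange_grip (a point): Squeeze point of the orange steel forceps lying flat 70 mm above the bench on a fixed stand; fixed to the stand, midway between the two shanks, at their mid-height. x: from handles to jaws (pivot 92 mm ahead), y left, z up. Here the shanks have orange sleeves 9 mm thick, 29 mm long in x; 35 mm over the outsides locked, 61 mm open. Only bench below. Squeeze in y; both move, mirrored. 8 N a side.
- orange_handle (a joint): Opening angle of each handle of the orange forceps, rad, about the upright pivot: 0.14 sprung open, 0 locked, -0.015 squeezed to the stop. Squeeze to the stop, then let go: the ratchet catches if it went below -0.003. A ring 36 mm across ends the left handle, 60 mm behind the squeeze point.
- orange_pad (a point): Centre of the top of the orange thumb pad, a disc 36 mm across, 8 mm thick, that ends the right handle; moves with it. Locked, it lies at x -60, y -27, z +4 mm from the squeeze point (y -48 open). Pressing it down 7 mm or more (stop at 11 mm; 3 to 5 N) bends the handle end and frees the ratchet; the forceps spring open sideways, at the latest as the finger lifts.
- orange_sink (a joint): Gap between the small finned aluminium heat sink (18 x 11 x 18 mm) in the jaws of the orange forceps and its chip on the upright green circuit board, m: 0 is fully home, 0.004 to 0.006 at the start. The closing jaw pushes it home, and it stays there.
- blue_handle (a joint): Opening angle of the handles of the blue forceps, rad: an equal stand and forceps with blue sleeves, ring and pad, locked at 0 on another board whose heat sink is still setting. It must stay locked (it springs to 0.14 if released).

How it is judged:
By the outcome, as a careful person would: the job done as asked, in the order asked, and still so for the second after the job is handed in, with the robot touching nothing.
It also fails if it takes over 38 s, if anything falls off the work surface, if the arm or the gripper's body presses on something with over 40 N, if the wrist force passes 120 N, or if a joint passes its speed limit or range.

## Working session

There is one attempt and no reset: what is moved stays moved. The work goes in short steps, Python scripts to look and compute and a tool call to move; the robot and the scene stay as the last step left them, time stands still between calls to the robot, and variables do not carry over. Pictures are saved under pics/ and viewed, at most 10 in all, crops included, and the job is handed in when it is done.

Besides the shell and the picture viewer there is one more tool, called after "Emit:" as name(argument=value, ...), one argument or row to a line, values as JSON. drive_tool: Moves the arm, as the interface text tells. Its arguments: {"type":"object","properties":{"rows":{"type":"array","items":{"type":"array"}},"jaw":{"type":"number"},"grip_force":{"type":"number"}},"required":["rows"]}

```bash
mkdir -p pics; cat > h.py <<'E'
import numpy as np, cv2
from station import ctrl, vision
def K(d):
    f=192/np.tan(np.radians(d["vertical_fov"])/2); return f,d["cx"],d["cy"]
def ray(d,u,v):
    f,cx,cy=K(d); R=np.array(d["R"]); t=np.array(d["t"])
    return -R.T@t, R.T@np.array([(u-cx)/f,(v-cy)/f,1.])
def plane(d,u,v,z):
    o,r=ray(d,u,v); return o+r*(z-o[2])/r[2]
def proj(d,X):
    f,cx,cy=K(d); c=np.array(d["R"])@X+np.array(d["t"]); return f*c[0]/c[2]+cx,f*c[1]/c[2]+cy
E
python3 - <<'E'
from h import *
o=ctrl.get_obs();print(o["t"],o["tool_pos"],o["tool_rot"],ctrl.finger_overhang)
for n in("scene","side","wrist"):
    d=vision.get_image(n);cv2.imwrite(f"pics/{n}0.png",d["image"]);np.save(f"pics/{n}0.npy",d,allow_pickle=True)
    print(n,d["vertical_fov"],-np.array(d["R"]).T@d["t"])
a=[cv2.imread(f"pics/{n}0.png") for n in("scene","side")]
E
```

```text
0.0 [0.16880643 0.60127921 0.30263477] [-0.42866332 -3.11164899  0.00318609] 0.0726
scene 56.86434877345636 [ 0.98416676 -0.4462194   0.48187293]
side 56.74629871288281 [ 0.38532663 -0.50685517  0.6711261 ]
wrist 70.70257911228506 [0.096842   0.61983956 0.37213682]
```

View pics/scene0.png

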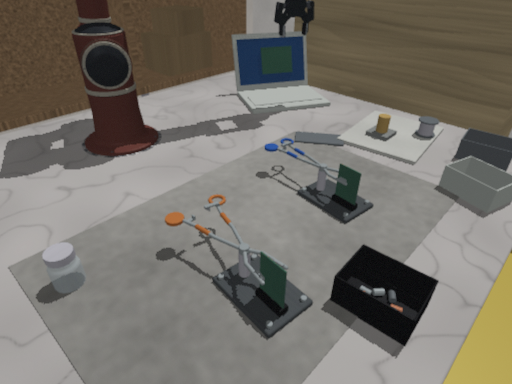

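View pics/side0.png

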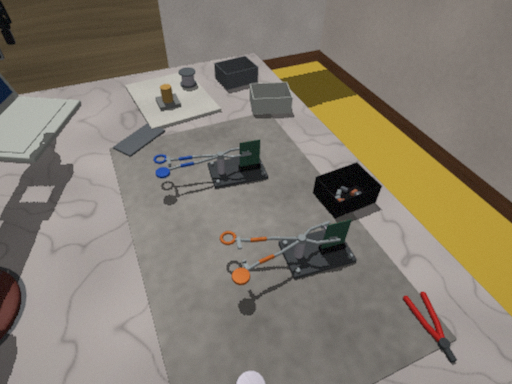

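The scene picture shows the orange pad at (175,218), its ring at (217,200) and sleeves at (203,229) and (226,217). In the side picture the pad is at (241,276), the ring at (228,238), and the sleeves at (259,239) and (266,259). The blue set is well away from these.

```bash
cat >> h.py <<'E'
def blobs(im,box):
    h=cv2.cvtColor(im,cv2.COLOR_BGR2HSV); m=cv2.inRange(h,(3,150,90),(16,255,255))
    x0,y0,x1,y1=box; k=np.zeros_like(m); k[y0:y1,x0:x1]=m[y0:y1,x0:x1]
    n,l,s,c=cv2.connectedComponentsWithStats(k)
    return [(s[i][4],c[i],s[i][:4]) for i in range(1,n) if s[i][4]>15]
def tri(ds,ps):
    A=np.zeros((3,3));b=np.zeros(3)
    for d,p in zip(ds,ps):
        o,r=ray(d,*p);r/=np.linalg.norm(r);P=np.eye(3)-np.outer(r,r);A+=P;b+=P@o
    return np.linalg.solve(A,b)
E
python3 - <<'E'
from h import *
D={n:np.load(f"pics/{n}0.npy",allow_pickle=True).item() for n in("scene","side")}
B={"scene":(140,180,260,260),"side":(200,215,290,300)}
C={}
for n in D:
    C[n]=blobs(D[n]["image"],B[n])
    for b in C[n]:print(n,b[0],b[1].round(1),b[2],plane(D[n],*b[1],.07).round(4))
g=lambda n,p:min(C[n],key=lambda b:np.hypot(*(b[1]-p)))[1]
for k,a,b in(("pad",(175,218),(241,276)),("ring",(217,200),(228,238)),("sR",(203,229),(266,259)),("sL",(226,217),(259,239))):
    print(k,tri([D["scene"],D["side"]],[g("scene",a),g("side",b)]).round(4))
E
```

```text
scene 53 [217.2 198.2] [209 195  16   9] [ 0.5249 -0.0702  0.07  ]
scene 181 [174.  218.7] [165 213  19  13] [ 0.5177 -0.1705  0.07  ]
scene 40 [224.8 217.6] [221 213   9  11] [ 0.583  -0.1023  0.07  ]
scene 55 [201.6 229.1] [195 225  14  10] [ 0.578  -0.1539  0.07  ]
side 86 [227.3 237.7] [220 231  16  14] [ 0.5268 -0.0743  0.07  ]
side 53 [258.  238.9] [251 237  16   5] [ 0.5847 -0.1024  0.07  ]
side 54 [266.3 258.5] [259 255  15   8] [ 0.5801 -0.1533  0.07  ]
side 237 [240.4 275.8] [232 268  18  17] [ 0.5175 -0.1695  0.07  ]
pad [ 0.5174 -0.17    0.0699]
ring [ 0.5269 -0.0732  0.071 ]
sR [ 0.5795 -0.1546  0.0716]
sL [ 0.5843 -0.1033  0.0713]
```

```bash
python3 - <<'E'
from h import *
from scipy.spatial.transform import Rotation as Ro
D={n:np.load(f"pics/{n}0.npy",allow_pickle=True).item() for n in("scene","side")}
for p in((238,97),(325,98),(300,110),(240,95)):print("laptop base",plane(D["scene"],*p,0).round(3))
for p in((235,35),(306,33)):
  for z in(.1,.15,.2,.25):print("top",z,plane(D["scene"],*p,z).round(3))
o=ctrl.get_obs();R=Ro.from_rotvec(o["tool_rot"]).as_matrix();print(R.round(3))
print(R.T@(np.array([.582,-.129,.22])-o["tool_pos"]))
for p in((272,147),(287,142),(346,180)):print("blue",plane(D["scene"],*p,.07).round(3))
E
```

```text
laptop base [-0.028  0.522  0.   ]
laptop base [0.225 0.764 0.   ]
laptop base [0.235 0.587 0.   ]
laptop base [-0.039  0.544 -0.   ]
top 0.1 [-0.554  1.011  0.1  ]
top 0.15 [-0.353  0.82   0.15 ]
top 0.2 [-0.151  0.629  0.2  ]
top 0.25 [0.05  0.438 0.25 ]
top 0.1 [-0.325  1.353  0.1  ]
top 0.15 [-0.153  1.118  0.15 ]
top 0.2 [0.018 0.882 0.2  ]
top 0.25 [0.189 0.646 0.25 ]
[[-0.963  0.27  -0.001]
 [ 0.27   0.963 -0.002]
 [ 0.    -0.002 -1.   ]]
[-0.59528616 -0.59130336  0.08375223]
blue [0.452 0.18  0.07 ]
blue [0.461 0.23  0.07 ]
blue [0.674 0.175 0.07 ]
```

Emit:
drive_tool(
  rows=[
    [[-0.033,-0.033,0],0],
    [[-0.033,-0.033,0],0],
    [[-0.033,-0.033,0],0],
    [[-0.033,-0.033,0],0],
    [[-0.033,-0.033,0],0],
    [[-0.033,-0.033,0],0],
    [[-0.033,-0.033,0],0],
    [[-0.033,-0.033,0],0],
    [[-0.033,-0.033,0],0],
  ],
  jaw=0,
)

```text
t: 1.05
tool_pos: [0.3749, 0.2337, 0.3038]
tool_rot: [0.428, 3.112, 0.0]
contact_force: [1.2, 1.6, -0.5]
opening: 0.0851
grip_force: 0.0
```

Emit:
drive_tool(
  rows=[
    [[-0.033,-0.033,0],0],
    [[-0.033,-0.033,0],0],
    [[-0.033,-0.033,0],0],
    [[-0.033,-0.033,0.01],0],
    [[-0.033,-0.033,0.01],0],
    [[-0.033,-0.033,0.01],0],
    [[-0.033,-0.033,0.02],0],
    [[-0.033,-0.033,0.02],0],
    [[0,0,0],-0.09],
    [[0,0,0.01],-0.09],
  ],
)

```text
t: 2.05
tool_pos: [0.5572, -0.0905, 0.2239]
tool_rot: [-0.145, -3.138, -0.0]
contact_force: [-0.0, -0.2, -0.2]
opening: 0.0856
grip_force: 0.0
```

Emit:
drive_tool(
  rows=[
    [[0,0,0],0],
    [[0,0,0],0],
  ],
)

```text
t: 2.25
tool_pos: [0.5564, -0.0887, 0.2241]
tool_rot: [-0.15, -3.137, -0.0]
contact_force: [1.0, 0.9, -0.1]
opening: 0.0852
grip_force: 0.0
```

```bash
python3 - <<'E'
from h import *
from scipy.spatial.transform import Rotation as Ro
o=ctrl.get_obs();print(o["t"],o["tool_pos"],o["contact_force"]);R=Ro.from_rotvec(o["tool_rot"]).as_matrix();print(R.round(3))
d=vision.get_image("wrist");cv2.imwrite("pics/w1.png",d["image"])
for b in blobs(d["image"],(0,0,512,384)):
    X=plane(d,*b[1],.071);print(b[0],b[1].round(1),b[2],X.round(4),(R.T@(X-o["tool_pos"])).round(4))
E
```

```text
2.25 [ 0.55641716 -0.08870372  0.22413661] [ 1.02685538  0.86849573 -0.1467338 ]
[[-0.995  0.095 -0.001]
 [ 0.095  0.995  0.   ]
 [ 0.001  0.    -1.   ]]
940 [149.5 166.8] [132 144  45  43] [ 0.5186 -0.1758  0.071 ] [ 0.0292 -0.0903  0.1531]
166 [266.  164.4] [248 146  42  41] [ 0.5258 -0.0787  0.071 ] [0.0312 0.007  0.1532]
124 [270.8 167.5] [255 152  30  30] [ 0.5288 -0.0749  0.071 ] [0.0287 0.0111 0.1532]
205 [184.5 227.7] [178 214  16  36] [ 0.5761 -0.1561  0.071 ] [-0.0262 -0.0652  0.1531]
136 [241.9 230.2] [236 215  13  35] [ 0.5834 -0.1052  0.071 ] [-0.0286 -0.0139  0.1531]
```

View pics/w1.png

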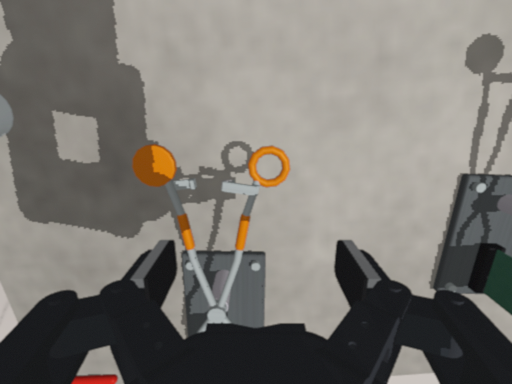

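The wrist picture shows the pad at (150,167), the ring at (268,166) and sleeves at (184,228) and (242,230), with clear bench beside the sleeves. The squeeze point comes out at about (0.581, -0.130), which agrees with the first measurement.

Emit:
drive_tool(
  rows=[
    [[-0.014,-0.019,0.01],0],
    [[-0.014,-0.02,0.01],0],
    [[0,0,0.02],0],
    [[0,0,0.02],0],
    [[0,0,0.02],0],
    [[0,0,0.02],0],
    [[0,0,0],0],
    [[0,0,0],0],
  ],
)

```text
t: 3.1
tool_pos: [0.5811, -0.13, 0.1252]
tool_rot: [0.147, 3.138, -0.0]
contact_force: [0.1, 0.4, 1.0]
opening: 0.0852
grip_force: 0.0
```

```bash
python3 - <<'E'
from h import *
o=ctrl.get_obs();print(o["t"],o["tool_pos"],o["contact_force"])
d=vision.get_image("wrist");cv2.imwrite("pics/w2.png",d["image"])
for b in blobs(d["image"],(0,0,512,384)):print(b[0],b[1].round(1),b[2],plane(d,*b[1],.071).round(4))
E
```

```text
3.1 [ 0.58112463 -0.13004889  0.12518229] [0.10641916 0.43529752 1.00766255]
3640 [145.9 143.9] [114 106  81  79] [ 0.5167 -0.1756  0.071 ]
340 [341.9 136.8] [327 109  71  65] [ 0.5217 -0.0873  0.071 ]
436 [378.2 148.2] [340 122  55  52] [ 0.5284 -0.0709  0.071 ]
71 [392.9 158.9] [368 126  36  58] [ 0.534  -0.0639  0.071 ]
29 [354.6 182.8] [347 178  20   8] [ 0.5437 -0.0813  0.071 ]
953 [209.5 262.5] [195 231  29  62] [ 0.5797 -0.1556  0.071 ]
827 [305.5 265.8] [292 233  30  61] [ 0.5862 -0.1061  0.071 ]
```

View pics/w2.png

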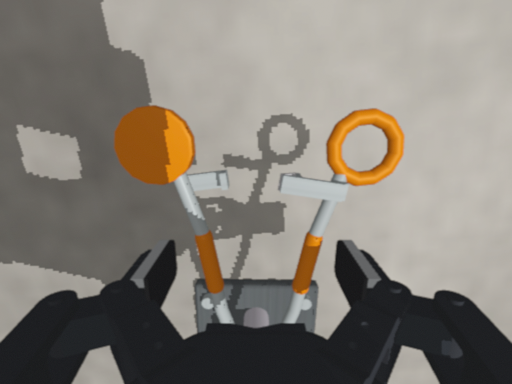

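The wrist view shows sleeves at (209,262) and (305,266), centred between the fingers at about (165) and (350). I'll squeeze now.

Emit:
drive_tool(
  rows=[
    [[0,0,0],0],
    [[0,0,0],0],
    [[0,0,0],0],
    [[0,0,0],0],
    [[0,0,0],0],
    [[0,0,0],0],
  ],
  jaw=1,
  grip_force=30,
)

```text
t: 3.75
tool_pos: [0.5818, -0.1288, 0.1267]
tool_rot: [0.148, 3.136, 0.005]
contact_force: [-2.6, 6.5, 7.4]
opening: 0.0308
grip_force: 29.1
```

Emit:
drive_tool(
  rows=[
    [[0,0,0],0],
    [[0,0,0],0],
    [[0,0,0],0],
    [[0,0,0],0],
  ],
)

```text
t: 4.15
tool_pos: [0.5818, -0.1288, 0.1267]
tool_rot: [0.148, 3.136, 0.005]
contact_force: [-2.4, 8.2, 7.5]
opening: 0.0305
grip_force: 29.1
```

At the stop. I'll open fully, then lift clear so the forceps stay untouched.

Emit:
drive_tool(
  rows=[
    [[0,0,0],0],
    [[0,0,0],0],
    [[0,0,0],0],
    [[0,0,0],0],
    [[0,0,0],0],
    [[0,0,0],0],
  ],
  jaw=0,
)

```text
t: 4.75
tool_pos: [0.5809, -0.1304, 0.1244]
tool_rot: [-0.148, -3.138, 0.0]
contact_force: [0.1, -0.2, -0.2]
opening: 0.0852
grip_force: 0.0
```

Emit:
drive_tool(
  rows=[
    [[0,0,-0.02],0],
    [[0,0,-0.03],0],
    [[0,0,-0.03],0],
    [[0,0,-0.02],0],
    [[0,0,0],0],
    [[0,0,0],0],
  ],
)

```text
t: 5.35
tool_pos: [0.5808, -0.1303, 0.2242]
tool_rot: [0.147, 3.138, -0.0]
contact_force: [0.0, -0.1, 0.1]
opening: 0.0851
grip_force: 0.0
```

```bash
python3 - <<'E'
from h import *
from scipy.spatial.transform import Rotation as Ro
o=ctrl.get_obs();print(o["t"],o["tool_pos"],o["contact_force"],o["opening"]);R=Ro.from_rotvec(o["tool_rot"]).as_matrix();print(R.round(3))
d=vision.get_image("wrist");cv2.imwrite("pics/w3.png",d["image"])
for b in blobs(d["image"],(0,0,512,384)):
    X=plane(d,*b[1],.073);print(b[0],b[1].round(1),b[2],X.round(4),(R.T@(X-o["tool_pos"])).round(4))
for n in("scene","side"):
    e=vision.get_image(n);cv2.imwrite(f"pics/{n}3.png",e["image"])
    for b in blobs(e["image"],{"scene":(140,180,260,260),"side":(200,215,290,300)}[n]):print(n,b[0],b[1].round(1),b[2],plane(e,*b[1],.073).round(4))
E
```

```text
5.35 [ 0.58082552 -0.13030344  0.2241816 ] [ 0.03848215 -0.06362408  0.11715219] 0.0851147727336545
[[-0.996  0.094  0.   ]
 [ 0.094  0.996 -0.   ]
 [-0.    -0.    -1.   ]]
154 [222.7 124.7] [202 102  45  45] [ 0.515  -0.1519  0.073 ] [ 0.0635 -0.0277  0.1512]
93 [278.3 119.7] [271 103  29  39] [ 0.5153 -0.1079  0.073 ] [0.0673 0.0162 0.1512]
64 [304.1 129.9] [285 105  29  42] [ 0.5251 -0.088   0.073 ] [0.0595 0.0369 0.1512]
134 [295.4 125.1] [277 110  33  31] [ 0.5207 -0.0947  0.073 ] [0.0632 0.0298 0.1512]
256 [242.2 201.4] [238 180  10  38] [ 0.5803 -0.1434  0.073 ] [-0.0007 -0.0131  0.1512]
127 [271.7 198.6] [268 181  11  37] [ 0.58  -0.118  0.073] [0.002  0.0122 0.1512]
scene 50 [206.6 200.8] [199 198  16   9] [ 0.5201 -0.0935  0.073 ]
scene 164 [182.2 212.9] [174 207  18  13] [ 0.5177 -0.1514  0.073 ]
scene 36 [218.4 219.8] [214 215  10  10] [ 0.5823 -0.1173  0.073 ]
scene 43 [206.4 225.4] [201 221  12  10] [ 0.579  -0.1434  0.073 ]
side 90 [227.5 246. ] [220 240  16  13] [ 0.5188 -0.0965  0.073 ]
side 49 [259.  243.7] [252 241  15   6] [ 0.5806 -0.1165  0.073 ]
side 49 [262.8 254.1] [256 251  15   7] [ 0.5771 -0.1427  0.073 ]
side 221 [235.  267.5] [227 260  17  16] [ 0.514  -0.1501  0.073 ]
```

View pics/w3.png

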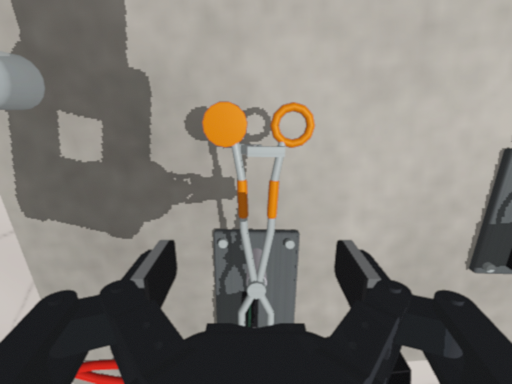

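The wrist picture shows the forceps locked: the ratchet bars are engaged at (265,152), the pad is at (224,124) and the sleeves are 26 mm apart. The pad is at about (0.517, -0.151). Next I'll shut the fingers and go above it while the two seconds pass.

Emit:
drive_tool(
  rows=[
    [[0.03,-0.013,0],0],
    [[0.032,-0.014,0],0],
    [[0,0,0.02],0],
    [[0,0,0.02],0],
    [[0,0,0.015],0],
    [[0,0,0],0],
    [[0,0,0],0],
  ],
  jaw=1,
  grip_force=30,
)

```text
t: 6.2
tool_pos: [0.5166, -0.1512, 0.1689]
tool_rot: [-0.147, -3.137, -0.001]
contact_force: [0.5, 0.7, 0.1]
opening: 0.0002
grip_force: 0.0
```

```bash
python3 - <<'E'
from h import *
o=ctrl.get_obs();print(o["t"],o["tool_pos"],o["contact_force"],o["opening"])
d=vision.get_image("side");im=d["image"][170:330,170:370];cv2.imwrite("pics/s4.png",cv2.resize(im,None,fx=3,fy=3))
print([(b[0],b[1].round(1)) for b in blobs(d["image"],(200,215,290,300))])
for z in(.0735+.019,.08):print(proj(d,np.array([.517,-.151,z])))
E
```

```text
6.2 [ 0.51655641 -0.15120712  0.16886305] [0.52588611 0.7357326  0.14239646] 0.00021480633721398992
[(np.int32(47), array([223.4, 246.7])), (np.int32(48), array([259. , 243.7])), (np.int32(53), array([262.9, 253.9])), (np.int32(171), array([234.8, 269. ]))]
(np.float64(236.41558531882453), np.float64(261.83071130052735))
(np.float64(236.52775548062806), np.float64(265.4232237843386))
```

View pics/s4.png

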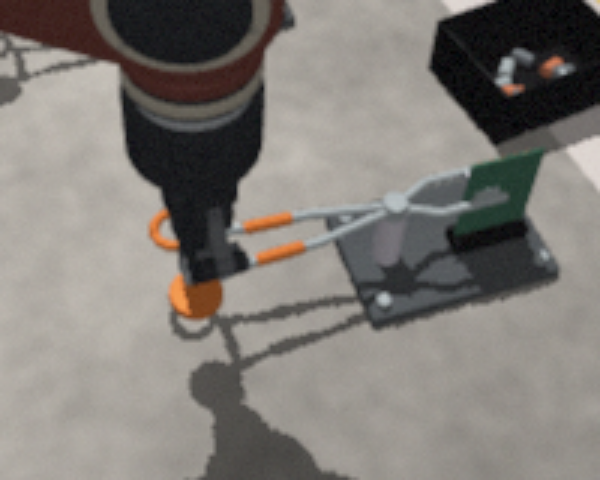

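The side crop shows the shut fingertips at about crop (215,270), just above the pad at (197,295), with the forceps still locked. I'll nudge back 3 mm and descend.

Emit:
drive_tool(
  rows=[
    [[0.003,0,0.005],0],
    [[0,0,0.005],0],
    [[0,0,0.004],0],
    [[0,0,0.003],0],
    [[0,0,0.0],0],
  ],
)

```text
t: 6.75
tool_pos: [0.5134, -0.1509, 0.1519]
tool_rot: [-0.147, -3.137, -0.001]
contact_force: [-0.2, -0.6, 0.3]
opening: 0.0003
grip_force: 0.0
```

Emit:
drive_tool(
  rows=[
    [[0,0,0.003],0],
    [[0,0,0.003],0],
    [[0,0,0],0],
  ],
)

```text
t: 7.05
tool_pos: [0.5138, -0.1511, 0.1464]
tool_rot: [0.147, 3.138, -0.0]
contact_force: [-0.4, 0.1, 1.0]
opening: 0.0004
grip_force: 0.3
```

Emit:
drive_tool(
  rows=[
    [[0,0,0.003],0],
    [[0,0,0.003],0],
    [[0,0,0.001],0],
    [[0,0,0],0],
  ],
)

```text
t: 7.45
tool_pos: [0.5139, -0.1512, 0.1396]
tool_rot: [0.147, 3.138, -0.0]
contact_force: [-0.5, -0.0, 2.5]
opening: -0.0002
grip_force: 1.4
```

Emit:
drive_tool(
  rows=[
    [[0,0,0.003],0],
    [[0,0,0],0],
    [[0,0,0],0],
  ],
)

```text
t: 7.75
tool_pos: [0.514, -0.1512, 0.1368]
tool_rot: [0.147, 3.137, -0.0]
contact_force: [0.5, -0.8, 3.6]
opening: -0.0
grip_force: 1.9
```

Emit:
drive_tool(
  rows=[
    [[0,0,0.001],0],
    [[0,0,0],0],
    [[0,0,-0.005],0],
    [[0,0,-0.01],0],
    [[0,0,-0.03],0],
    [[0,0,-0.04],0],
    [[0,0,-0.04],0],
    [[0.03,0,-0.02],0],
    [[0,0,0],0],
    [[0,0,0],0],
  ],
)

```text
t: 8.75
tool_pos: [0.4834, -0.1481, 0.2805]
tool_rot: [0.148, 3.138, 0.0]
contact_force: [-0.2, 0.3, -0.3]
opening: 0.0
grip_force: 0.0
```

```bash
python3 - <<'E'
from h import *
o=ctrl.get_obs();print(o["t"],o["tool_pos"],o["contact_force"])
d=vision.get_image("side")
for b in blobs(d["image"],(200,215,290,300)):print(b[0],b[1].round(1),plane(d,*b[1],.071).round(4))
im=np.vstack([d["image"][130:290,120:380]]);cv2.imwrite("pics/s5.png",cv2.resize(im,None,fx=3,fy=3))
E
```

```text
8.75 [ 0.48341323 -0.14806848  0.28046438] [-0.15921855  0.25498681 -0.33212805]
86 [227.4 237.7] [ 0.5267 -0.075   0.071 ]
51 [257.9 238.9] [ 0.5843 -0.1029  0.071 ]
54 [266.3 258.5] [ 0.5798 -0.1539  0.071 ]
236 [240.4 275.7] [ 0.5173 -0.17    0.071 ]
```

View pics/s5.png

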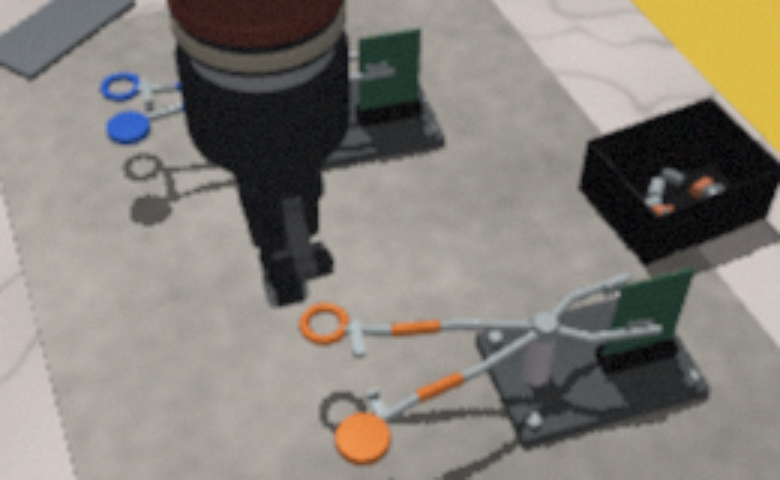

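The side crop shows the orange forceps sprung open, with pad and sleeves back at their starting pixels. The blue pad at crop (128,127) and ring at (122,87) are still close together, so the blue forceps remain locked. The robot is clear of everything.

```bash
python3 -c "
from station import ctrl
print(ctrl.finish_job())"
```

```text
the job is handed in; nothing more can be done
None
```

I squeezed the orange forceps until the ratchet locked, left them untouched for just over two seconds, then pressed the thumb pad and they sprang open; the blue forceps are still locked, and I handed the job in at about 9 s (I did not measure the heat sink's gap itself).

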